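# Turn a sealed culture dish lid-down with the dish turner

## Robot

A 6-joint arm with a two-finger parallel gripper is mounted at the origin on the work surface. World frame = base frame: x ahead of the robot, y to its left, z up, the work surface at z = 0. Lengths are in m, angles in rad, forces in N, time in s.
With the tool pointing down it reaches from about 0.3 to 0.775 m from the base axis. Payload 14.6 kg.
Tool frame: the origin (TCP) lies midway between the tips of the shut fingers; the grasp point (between the pads) lies 19 mm behind it; z points along the fingers, x is the direction in which the jaws open and shut, and the axes are right-handed (so a half turn about z gives the same grasp; the last joint's range is limited). The gripper opens to 85 mm and grips with 20 to 120 N. Pads are 22 mm wide; open, the fingers measure 114 mm over their backs; the gripper's body (76 mm by 85 mm) begins 54 mm behind the grasp point. The pads swing forward as they close: fully open they stand 13 mm farther back than shut.
Start: joints at [1.229, 0.3, 1.521, -0, 1.321, -0.067], TCP at [0.149, 0.529, 0.197] pointing down, gripper open.
Joint ranges: [-3.03, 3.03], [-0.79, 2.21], [0.23, 2.52], [-1.04, 4.18], [0, 3.07], [-2.55, 2.55]. Speed limits (rad/s): [2.22, 2.22, 2.57, 3.14, 3.14, 3.14].

## Interface

Orientations are given as a unit quaternion [x, y, z, w].
In Python, from bench import arm gives the robot as it stands.
- The arm moves only by the tool send_rows, never from a script. Its argument "steps" is a list of rows, each a list of 4 numbers: the shift along the tool's x, y, z in mm, then the turn about the tool's z in degrees. In form: [[dx, dy, dz, spin], ...]. A call has 1 to 20 rows; each row is the pose to reach, as a shift and turn from the pose measured when the call began, along the tool's axes at that moment; what a row does not reach only later rows make up. A row lasts 1/12 s, in which the tool goes at most 41.7 mm and 7.16 degrees, less where a joint would pass 70% of its speed; a pose out of reach is approached as far as the arm can. A call with a gripper value outside its range is refused whole. "jaw" is the finger opening in mm, from 0 to 85.4, set as the call begins (left out, the last holds). The fingers move at their own pace and stop on an object; "squeeze" is the grip in N (left out, the last holds). Time passes only in rows, so rows that repeat a pose let the fingers close. It gives the time, the measured TCP pose, the force and the opening at its end, in the units of the state.
- arm.get_obs(): the state, without advancing time (a new reading comes with each control period).
- arm.camera(name): name is "scene" or "top"; returns a dict with "pixels" (400x640x3 uint8, red, green, blue), "K" (3x3 intrinsics, pixels), "pose" (4x4, takes a point from camera to world coordinates). Camera axes: x right, y down, z forward; pixel columns grow to the right and rows downward; lengths in m; the calibration is good to about 2 mm. A picture is of the moment at which its call begins. There is no depth.
- arm.finish_job(): hands the job in, once; it reports no verdict.
The state is a dict: "t": time; "qpos": joint angles; "qd": joint speeds; "tau": joint torques, N m; "tcp_pos": TCP position; "orientation": TCP orientation; "force": force on the tool from outside, world axes, zero at the start; "ft_torque": the same for the moment, N m; "grip_width": finger opening in m.
Only numpy, scipy, OpenCV 4.12 (cv2) and the standard library are available. Lean on these libraries where they do the work, as an engineer would, in place of code of your own. Each camera call takes 0.05 s, during which the arm holds its last target. There are 200 camera calls.

## Task

Turn the sealed culture dish over with the dish turner: press the dish, lid up, fully home into the catches of the flipper, swing the flipper by its pull bar all the way over onto the other side with the dish still in it, then press the knock-out button so that the dish drops free and lies flat, lid down, in the round nest. Leave the flipper lying over the nest, and leave the two culture jars standing where they are.

Things in the scene. Friction and masses are not known exactly. Their poses are not given: they have to be found in the camera images.
- dish: Round clear culture dish sealed with a white film band, 20 mm high, 45 g: base 52 mm across (lower 14 mm), wider lid 60 mm across (upper 6 mm). Cream gel and green plant bits show inside, near its bottom. Starts lid up on the steel work surface, left of the turner. Origin: centre of its underside; z points out through the lid.
- turner: Fixed dish turner: steel bed 126 x 220 mm, 10 mm high, with a hinge across its middle, axis 51 mm above the work surface. Origin: on the work surface under the middle of the hinge. x runs along the hinge (roughly away from the robot), y to the side where the flipper starts; the nest is on the -y side. Hinge lugs at x = +-52 to +-61 mm, 64 mm high.
- flipper (a joint): Angle of the flipper, an open aluminium frame 98 mm wide, 6 mm thick, ending 106 mm from the hinge axis: 0 = lying open on the turner's +y side (as it starts), 1.57 = upright, 3.14 = lying fully over the nest; stops at both ends. The hinge is stiff: the flipper stays where it is left; about 2 to 5 N at the pull bar moves it.
- seat (a point): Centre of the dish seat on the flipper's face, 62 mm from the hinge axis, 39 mm above the work surface when open, 63 mm when over. Turns with the flipper: x along the hinge, y outward from it, z out of the face (up when open, down when over). A dish fully home has its origin and z axis here. Four guide pins (6 mm, tapered top, 36 mm high) at x = +-24, y = +-24 mm centre the lid within 1 mm.
- catch0: One of two alike sprung steel catches at the seat's +y (this one) and -y sides, each with a 12 mm thick, 16 mm long nose roller, top 31 mm above the face; 55 mm free between them; they reach 44 mm from the seat's centre. The dish's base passes, its lid does not: set down, the dish stands on the rollers 16 mm above home. Finger room beside the dish along x. Origin: on the face under the roller.
- rim (a point): Middle of the seat at the height of the dish's lid top when home, 20 mm out from the face, axes as the seat's. About 2 to 5 N straight down clicks the dish home, the rollers closing over the edge of its lid; it goes in best kept level, held across x in the fingers (if only one side has clicked in, press the other). It then stays in the flipper at any angle until knocked out.
- bar (a point): Middle of the flipper's pull bar: round steel bar 10 mm thick, 64 mm long, parallel to the hinge, 140 mm out from its axis and 15 mm off it to the flipper's back; 29 mm free between bar and frame. 36 mm above the work surface when open, 66 mm when over. Can be pinched from above and carried round the hinge in its 141 mm arc, turning between the fingers. Axes as the seat's.
- button (a point): Middle of the outer face of the black knock-out button, 28 mm across, on the flipper's back behind the seat: underneath when open, on top facing up, 90 mm above the work surface, when over. Pressed in 15 mm to its stop, with about 2 to 5 N, it pushes the dish out of the catches; it springs back. Axes as the seat's, so z then points down.
- nest (a point): Centre of the floor of the receiving nest, a round white plastic cup on the turner's -y side, 63 mm across inside, rim 6 mm high with four notches; floor 24 mm above the work surface, 62 mm from the hinge axis, z up. The flipper, once over, holds the dish straight above it. A dish lying lid down in it has its origin 20 mm above this point.
- jar_a: Glass culture jar with white lid, 70 mm across, 101 mm high, 0.3 kg, standing on the work surface beyond the dish. Not to be disturbed. Origin: centre of its underside.
- jar_b: Second such jar, standing right of the turner. Not to be disturbed. Origin: centre of its underside.
There are look-alikes about, which are no part of the job. What is meant by the dish is not brown or purple, and is the larger of those in its own colour.

How it is judged:
By the outcome, as a careful person would: the job done as asked, in the order asked, and still so for the second after the job is handed in, with the robot touching nothing.
It also fails if it takes over 64 s, if anything falls off the work surface, if the arm or the gripper's body presses on something with over 40 N, if the wrist force passes 120 N, or if a joint passes its speed limit or range.

## Working session

There is one attempt and no reset: what is moved stays moved. The work goes in short steps, Python scripts to look and compute and a tool call to move; the robot and the scene stay as the last step left them, time stands still between calls to the robot, and variables do not carry over. Pictures are saved under pics/ and viewed, about 8 in all and at most 12, crops included, and the job is handed in when it is done.

Besides the shell and the picture viewer there is one more tool, called after "Request:" as name([rows], argument=value, ...), one row to a line, values as JSON. send_rows: Moves the arm, as the interface text tells. Its arguments: {"type":"object","properties":{"steps":{"type":"array","items":{"type":"array","items":{"type":"number"}}},"jaw":{"type":"number"},"squeeze":{"type":"number"}},"required":["steps"]}

```bash
ls; mkdir -p pics; cat > h.py <<'E'
import numpy as np, cv2
from bench import arm
def shot(n,f):
    c=arm.camera(n); np.savez('pics/'+f+'.npz',**{k:c[k] for k in('pixels','K','pose')})
    cv2.imwrite('pics/'+f+'.png',cv2.cvtColor(c['pixels'],cv2.COLOR_RGB2BGR)); return c
def load(f): return dict(np.load('pics/'+f+'.npz'))
def ray(c,u,v):
    d=c['pose'][:3,:3]@np.linalg.inv(c['K'])@[u,v,1]; return c['pose'][:3,3],d
def onz(c,u,v,z):
    o,d=ray(c,u,v); return o+d*(z-o[2])/d[2]
def proj(c,p):
    q=c['pose'][:3,:3].T@(np.array(p)-c['pose'][:3,3]); q=c['K']@q; return q[:2]/q[2]
E
python3 - <<'E'
from h import *
for n in('scene','top'):
    c=shot(n,n+'0'); print(n,c['K'].round(1).tolist(),c['pose'].round(3).tolist())
o=arm.get_obs(); print(o)
E
```

```text
pics
scene [[400.4, 0.0, 318.3], [0.0, 400.4, 200.5], [0.0, 0.0, 1.0]] [[0.285, 0.834, -0.472, 1.045], [0.959, -0.243, 0.149, -0.173], [0.01, -0.495, -0.869, 0.944], [0.0, 0.0, 0.0, 1.0]]
top [[444.1, 0.0, 325.5], [0.0, 444.1, 197.9], [0.0, 0.0, 1.0]] [[0.006, -0.992, 0.124, 0.431], [-1.0, -0.007, -0.003, -0.029], [0.004, -0.124, -0.992, 1.119], [0.0, 0.0, 0.0, 1.0]]
{'t': 0.1, 'qpos': array([ 1.22940620e+00,  3.00447048e-01,  1.52151823e+00,  2.47140337e-06,
        1.32068007e+00, -6.65888946e-02]), 'qd': array([ 0.00079514, -0.00015209, -0.00088657,  0.00076325, -0.00218345,
       -0.00137571]), 'tau': array([ 2.23933588e-03, -5.44384575e+01, -3.62361073e+01,  9.38514717e-06,
        3.05248286e-03, -3.80889458e-05]), 'tcp_pos': array([0.14916153, 0.5291384 , 0.19676111]), 'orientation': array([ 7.97294132e-01,  6.03590747e-01, -4.40522114e-04,  2.88071462e-04]), 'force': array([ 0.87943929, -0.25549248,  0.6305134 ]), 'ft_torque': array([-0.02050522,  0.03900224, -0.0310203 ]), 'grip_width': 0.08511081620766185}
```

View pics/top0.png

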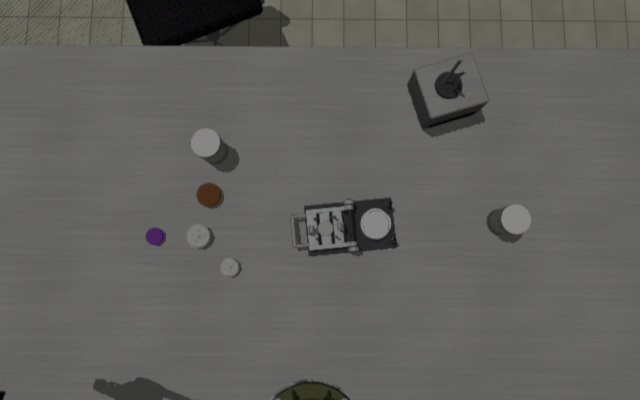

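View pics/scene0.png

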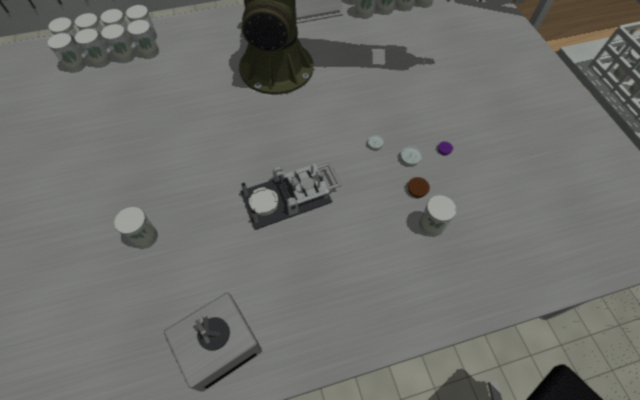

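Candidates in top0: white (198,236) large, white (230,267) small, brown (208,195), purple (155,236). The large white one at (198,236) fits the description, since it is the larger of its colour and not brown or purple. I'll confirm it in a crop and measure the turner in the same one.

```bash
python3 - <<'E'
from h import *
c=load('top0'); im=cv2.cvtColor(c['pixels'],cv2.COLOR_RGB2BGR)
a=im[180:285,140:250]; b=im[190:265,283:403]
a=cv2.resize(a,None,fx=3.4,fy=3.4,interpolation=cv2.INTER_CUBIC)
b=cv2.resize(b,(800-a.shape[1],int(75*(800-a.shape[1])/120)),interpolation=cv2.INTER_CUBIC)
o=np.zeros((max(a.shape[0],b.shape[0]),800,3),np.uint8); o[:a.shape[0],:a.shape[1]]=a;o[:b.shape[0],a.shape[1]:]=b
cv2.imwrite('pics/crop1.png',cv2.convertScaleAbs(o,alpha=1.5))
for n,box in(('top0',(150,290,170,285)),('scene0',(355,460,125,175))):
    c=load(n); g=cv2.cvtColor(c['pixels'],cv2.COLOR_RGB2GRAY)
    x0,x1,y0,y1=box; s=g[y0:y1,x0:x1]; bg=np.median(s)
    m=(s>bg+25).astype(np.uint8)
    nn,_,st,ce=cv2.connectedComponentsWithStats(m)
    for i in range(1,nn):
        if st[i,4]>60: u,v=ce[i]+[x0,y0]; print(n,bg,st[i],u.round(1),v.round(1),onz(c,u,v,.02)[:2].round(4))
E
```

```text
(no output)
```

View pics/crop1.png

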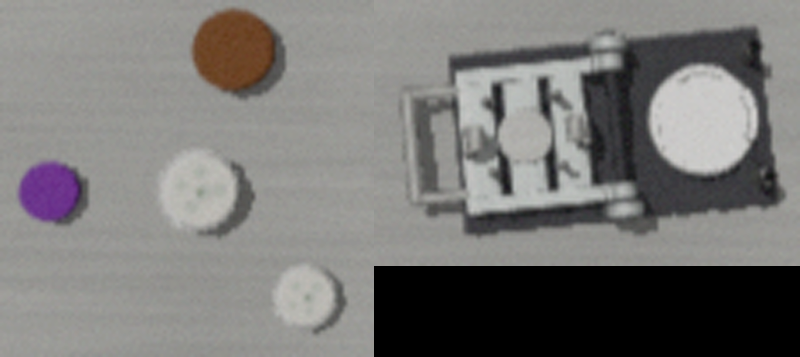

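The crop shows the large white dish with green bits at crop (198,190), which is the one meant. The small white decoy is at (306,296). The turner shows its bar at the left (411,147), seat disc at (525,135), lugs at (607,50) and (622,200), and nest at (703,120).

```bash
cat >> h.py <<'E'
def blobs(n,box,th,amin=60):
    c=load(n); x0,x1,y0,y1=box; s=cv2.cvtColor(c['pixels'],cv2.COLOR_RGB2GRAY)[y0:y1,x0:x1]
    nn,_,st,ce=cv2.connectedComponentsWithStats((s>th).astype(np.uint8))
    return c,[(st[i],*(ce[i]+[x0,y0])) for i in range(1,nn) if st[i,4]>amin]
E
python3 - <<'E'
from h import *
for n,box,th,z in(('top0',(150,290,170,285),130,.02),('scene0',(355,460,125,175),130,.02),('top0',(357,395,200,250),130,.03),('scene0',(240,282,185,220),130,.03)):
    c,b=blobs(n,box,th)
    for s,u,v in b: print(n,s,u.round(1),v.round(1),onz(c,u,v,z)[:2].round(4))
c=load('top0')
f=lambda x,y:((x-374)/3.55+283,y/3.55+190)
for nm,x,y,z in(('lugfar',607,50,.064),('lugnear',622,200,.064),('seat',525,135,.039),('bar1',409,92,.039),('bar2',415,205,.039),('nest',703,120,.03)):
    print(nm,np.round(f(x,y),1),onz(c,*f(x,y),z).round(4))
E
```

```text
scene0 [ 14  11  14  11 122] 375.5 141.0 [0.3988 0.2022]
scene0 [ 47  23  20  15 227] 411.1 154.9 [0.4737 0.2822]
top0 [  5  12  26  26 535] 374.9 224.1 [ 0.5026 -0.1542]
scene0 [ 10   3  27  25 496] 263.1 200.3 [ 0.5074 -0.1548]
lugfar [348.6 204.1] [ 0.5478 -0.0877  0.064 ]
lugnear [352.9 246.3] [ 0.4474 -0.0977  0.064 ]
seat [325.5 228. ] [ 0.4917 -0.0329  0.039 ]
bar1 [292.9 215.9] [0.5207 0.0469 0.039 ]
bar2 [294.5 247.7] [0.4436 0.0417 0.039 ]
nest [375.7 223.8] [ 0.5033 -0.156   0.03  ]
```

```bash
python3 - <<'E'
from h import *
c=load('top0'); g=cv2.cvtColor(c['pixels'],cv2.COLOR_RGB2GRAY); print(g[236,180:216], g[228,300:350])
for th in(100,110,118):
  c,b=blobs('top0',(180,250,215,285),th)
  for s,u,v in b: print(th,s,u.round(1),v.round(1),onz(c,u,v,.02)[:2].round(4))
# turner dark bed outline in top (z=.01), min-area rect
h=(g<70).astype(np.uint8)[190:265,300:403]
k=cv2.morphologyEx(((g<62)|0).astype(np.uint8)[190:265,300:403],cv2.MORPH_OPEN,np.ones((2,2)))
pts=cv2.findNonZero(k)[:,0]+[300,190]
P=np.array([onz(c,u,v,.01)[:2] for u,v in pts],np.float32)
print(cv2.minAreaRect(P))
print(arm.get_obs()['orientation'])
E
```

```text
[ 99 101 100  99 101 105 108 116 124 125 123 124 121 120 122 121 121 114
 100 100 111 114 116 115 116 115 118 122 120  92  61  56  55  59  75  97] [ 94 102 100 102  99  97  63  75  91  90 104 112  94  69  74  92  89  67
 110 115 117 113 115 116 114 114 115 114 115 116 117 114 110  71 117 124
 121  99 100 101  92  77  74  64  33  21  18  28  37  38]
100 [  0   0  70  34 925] 205.2 229.2 [0.488  0.2643]
100 [  32   13   38   57 1209] 234.4 255.4 [0.4243 0.1903]
110 [  7   9  22  23 392] 197.2 235.2 [0.473  0.2835]
110 [ 40  43  18  18 235] 228.5 266.7 [0.3967 0.2038]
118 [  7  10  22  22 273] 197.2 235.4 [0.4725 0.2835]
118 [ 41  44  17  16 165] 228.5 266.7 [0.3967 0.2036]
((0.4895515441894531, -0.08725427091121674), (0.13528388738632202, 0.2438143491744995), 5.93279504776001)
[ 7.97294132e-01  6.03590747e-01 -4.40522114e-04  2.88071462e-04]
```

```bash
cat >> h.py <<'E'
def delta(p,ang=None):
    """print shift (mm, tool axes) to world p, and spin to bring tool x to world heading ang(deg)"""
    from scipy.spatial.transform import Rotation as R
    o=arm.get_obs(); M=R.from_quat(o['orientation']).as_matrix()
    a=np.degrees(np.arctan2(M[1,0],M[0,0])); d=M.T@(np.array(p)-o['tcp_pos'])*1000
    print('t',round(o['t'],2),'tcp',(o['tcp_pos']*1000).round(1),'F',o['force'].round(1),'w',round(o['grip_width']*1000,1),'head',a.round(1),'tilt',M[:,2].round(3),'-> d',d.round(1),'spin',None if ang is None else round((a-ang+90)%180-90,1))
E
python3 - <<'E'
from h import *
delta((.473,.2825,.10),5.6); delta((.473,.2825,.001))
E
```

```text
t 0.1 tcp [149.2 529.1 196.8] F [ 0.9 -0.3  0.6] w 85.1 head 74.3 tilt [-0.    -0.001 -1.   ] -> d [-149.4  378.6   96.9] spin 68.7
t 0.1 tcp [149.2 529.1 196.8] F [ 0.9 -0.3  0.6] w 85.1 head 74.3 tilt [-0.    -0.001 -1.   ] -> d [-149.3  378.6  195.9] spin None
```

Request:
send_rows([
  [-15,38,10,7],
  [-30,76,20,14],
  [-45,114,29,21],
  [-60,151,39,27],
  [-75,189,48,34],
  [-90,227,58,41],
  [-105,265,68,48],
  [-120,303,78,55],
  [-135,341,87,62],
  [-149,379,97,68.7],
  [-149,379,97,68.7],
  [-149,379,97,68.7],
  [-149,379,97,68.7],
], jaw=85, squeeze=40)

```text
t: 1.18
tcp_pos: [0.4731, 0.2829, 0.0997]
orientation: [0.999, 0.049, -0.001, 0.001]
force: [-0.6, 0.1, -0.6]
grip_width: 0.0849
```

```bash
python3 - <<'E'
from h import *
delta((.473,.2825,.001),5.6)
a=shot('top','top1');b=shot('scene','scene1')
f=lambda i,x,y:cv2.resize(cv2.cvtColor(i['pixels'],cv2.COLOR_RGB2BGR)[y:y+100,x:x+100],(400,400),interpolation=cv2.INTER_CUBIC)
cv2.imwrite('pics/c2.png',cv2.convertScaleAbs(np.hstack([f(a,150,185),f(b,360,100)]),alpha=1.4))
E
```

```text
t 1.18 tcp [473.1 282.9  99.7] F [-0.6  0.1 -0.6] w 84.9 head 5.6 tilt [-0.001 -0.001 -1.   ] -> d [ 0.   0.3 98.7] spin 0.0
```

View pics/c2.png

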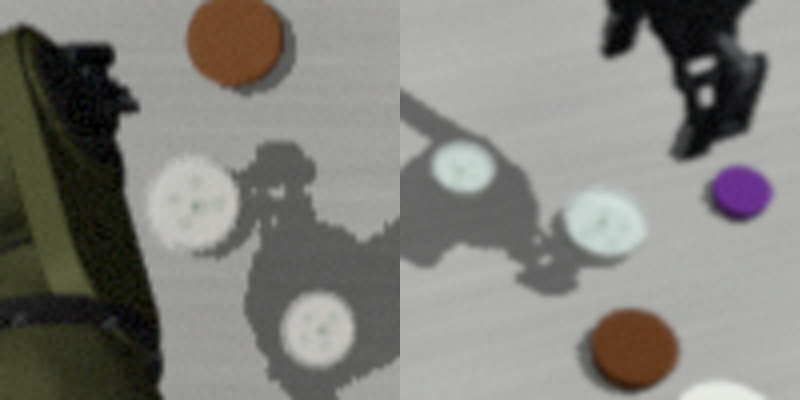

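The gripper hides nothing of the dish. It hovers at z=0.1, and parallax shifts it left in the top view. I'll check this numerically.

```bash
python3 - <<'E'
from h import *
for n,o in(('top1',(150,185)),('scene1',(360,100))):
    c=load(n)
    for x in(-.043,0,.043):
        p=proj(c,(.473+x,.283+x*.098,.1+.013)); print(n,p.round(1),((p-o)*4).round())
c,b=blobs('scene1',(495-140,530,140,175),130)
for s,u,v in b: print(s,u.round(1),v.round(1),onz(c,u,v,.02).round(4))
E
```

```text
top1 [186.7 252.8] [147. 271.]
top1 [185.7 233.6] [143. 194.]
top1 [184.7 214.6] [139. 118.]
scene1 [410.9 122.1] [203.  88.]
scene1 [418.7 133.8] [235. 135.]
scene1 [426.9 145.9] [268. 184.]
[14  0 14  7 83] 375.4 142.7 [0.4043 0.1996 0.02  ]
[ 47   6  20  17 263] 411.3 154.4 [0.4721 0.2833 0.02  ]
```

Request:
send_rows([
  [0,0,30,0],
  [0,0,60,0],
  [0,0,80,0],
  [0,0,90,0],
  [0,0,98,0],
  [0,0,98,0],
  [0,0,98,0],
])

```text
t: 1.87
tcp_pos: [0.4729, 0.2842, 0.0031]
orientation: [0.999, 0.05, 0.0, 0.0]
force: [-0.2, 0.2, 1.0]
grip_width: 0.0848
```

Request:
send_rows([
  [0,0,0,0],
  [0,0,0,0],
  [0,0,0,0],
  [0,0,0,0],
  [0,0,0,0],
  [0,0,0,0],
  [0,0,0,0],
  [0,0,0,0],
], jaw=50, squeeze=40)

```text
t: 2.53
tcp_pos: [0.4729, 0.2842, 0.0031]
orientation: [0.999, 0.05, 0.0, 0.0]
force: [-0.2, -1.0, 0.1]
grip_width: 0.0499
```

```bash
python3 - <<'E'
from h import *
a=shot('top','top2');b=shot('scene','scene2')
f=lambda i,x,y:cv2.resize(cv2.cvtColor(i['pixels'],cv2.COLOR_RGB2BGR)[y:y+100,x:x+100],(400,400),interpolation=cv2.INTER_CUBIC)
cv2.imwrite('pics/c3.png',cv2.convertScaleAbs(np.hstack([f(a,150,185),f(b,360,100)]),alpha=1.4))
E
```

```text
(no output)
```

View pics/c3.png

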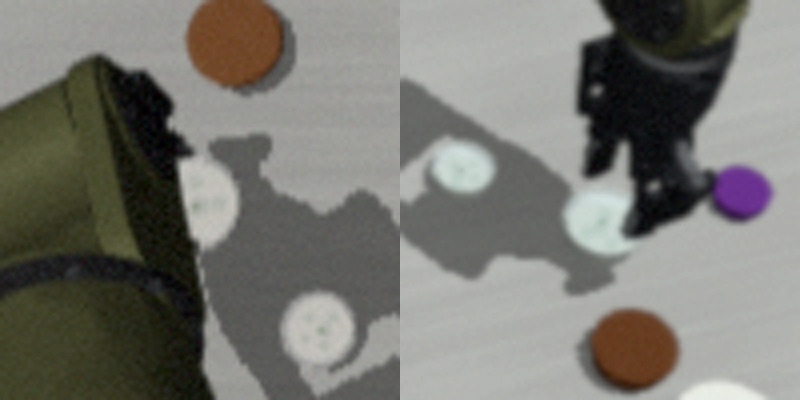

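The fingers closed to 50 mm without touching the dish, so they are above or beside it. I'll triangulate the far fingertip from top crop (188,152) and scene crop (632,235).

```bash
cat >> h.py <<'E'
def tri(c1,p1,c2,p2):
    o1,d1=ray(c1,*p1);o2,d2=ray(c2,*p2)
    s=np.linalg.lstsq(np.c_[d1,-d2],o2-o1,rcond=None)[0]
    a=o1+d1*s[0];b=o2+d2*s[1]; return (a+b)/2,np.linalg.norm(a-b)
E
python3 - <<'E'
from h import *
a,b=load('top2'),load('scene2')
print(tri(a,(197,223),b,(418,158.7)))
print(arm.get_obs()['qpos'])
for t in (.473,.284,.003),(.473+.03,.284+.003,.008): print(proj(a,t),proj(b,t))
print(tri(load('top1'),(198.3,235.6),load('scene1'),(411.3,154.4)))
# where did it block: differences between before/after
E
```

```text
(array([0.50281139, 0.28243434, 0.03992022]), np.float64(0.006026935460795422))
[ 4.74985396e-01  5.40942641e-01  1.67845222e+00 -7.15576039e-04
  9.21637499e-01  3.75412094e-01]
[198.87790686 235.49375571] [410.38330342 158.10599893]
[197.61542118 223.37930943] [415.88045901 165.1120214 ]
(array([0.47243882, 0.28164184, 0.02084033]), np.float64(0.0024920032970226036))
```

```bash
python3 - <<'E'
from h import *
a,b=load('top2'),load('scene2')
for z in(.0,.01,.02,.03): print(z,onz(b,418,158.7,z).round(4),onz(a,197,222.5,z).round(4))
s=[cv2.resize(cv2.cvtColor(i['pixels'],cv2.COLOR_RGB2BGR)[y:y+40,x:x+40],(400,400),interpolation=cv2.INTER_CUBIC) for i,x,y in((a,180,205),(b,395,135))]
cv2.imwrite('pics/c4.png',cv2.convertScaleAbs(np.hstack(s),alpha=2.2,beta=10))
delta((.473,.2825,.001),5.6)
E
```

```text
0.0 [0.4793 0.3059 0.    ] [0.5057 0.2909 0.    ]
0.01 [0.4853 0.3008 0.01  ] [0.5051 0.2881 0.01  ]
0.02 [0.4913 0.2957 0.02  ] [0.5044 0.2852 0.02  ]
0.03 [0.4973 0.2906 0.03  ] [0.5037 0.2823 0.03  ]
t 2.63 tcp [472.9 284.2   3.1] F [-0.1 -0.6  0.1] w 50.1 head 5.7 tilt [ 0.001 -0.    -1.   ] -> d [-0.1  1.7  2.1] spin 0.1
```

View pics/c4.png

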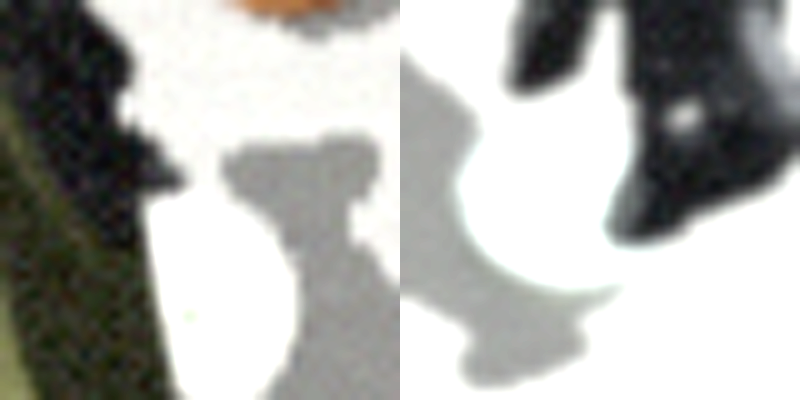

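Either the fingers are above the lid or the dish is gripped. Closing the jaws a little further will tell.

Request:
send_rows([
  [0,0,0,0],
  [0,0,0,0],
  [0,0,0,0],
  [0,0,0,0],
], jaw=40)

```text
t: 2.97
tcp_pos: [0.4729, 0.2842, 0.0031]
orientation: [0.999, 0.05, 0.0, 0.0]
force: [-0.4, 0.4, 0.3]
grip_width: 0.0403
```

Request:
send_rows([
  [0,0,1,0],
  [0,0,2,0],
  [0,0,3,0],
  [0,0,3,0],
  [0,0,3,0],
])

```text
t: 3.38
tcp_pos: [0.4729, 0.2841, 0.0]
orientation: [0.999, 0.05, 0.0, 0.0]
force: [-0.4, 0.6, 0.7]
grip_width: 0.0398
```

Request:
send_rows([
  [0,0,1,0],
  [0,0,2,0],
  [0,0,3,0],
  [0,0,4,0],
  [0,0,4,0],
])

```text
t: 3.8
tcp_pos: [0.4727, 0.2841, -0.0043]
orientation: [0.999, 0.05, 0.0, 0.0]
force: [0.2, 0.4, -0.1]
grip_width: 0.0397
```

Request:
send_rows([
  [0,0,1.5,0],
  [0,0,3,0],
  [0,0,4.5,0],
  [0,0,6,0],
  [0,0,6,0],
])

```text
t: 4.22
tcp_pos: [0.4726, 0.284, -0.0106]
orientation: [0.999, 0.05, -0.0, 0.0]
force: [-0.1, 1.1, -1.1]
grip_width: 0.0403
```

Request:
send_rows([
  [0,0,1,0],
  [0,0,2,0],
  [0,0,3,0],
  [0,0,4,0],
  [0,0,4,0],
])

```text
t: 4.63
tcp_pos: [0.4725, 0.2839, -0.0149]
orientation: [0.999, 0.05, -0.0, 0.0]
force: [-0.2, -0.5, -0.4]
grip_width: 0.0396
```

```bash
python3 - <<'E'
from h import *
delta((.473,.2825,.001)); a=shot('top','top3');b=shot('scene','scene3')
s=[cv2.resize(cv2.cvtColor(i['pixels'],cv2.COLOR_RGB2BGR)[y:y+60,x:x+60],(400,400),interpolation=cv2.INTER_CUBIC) for i,x,y in((a,170,195),(b,385,115))]
cv2.imwrite('pics/c5.png',cv2.convertScaleAbs(np.hstack(s),alpha=1.6,beta=10))
E
```

```text
t 4.63 tcp [472.5 283.9 -14.9] F [-0.2 -0.5 -0.4] w 39.6 head 5.7 tilt [-0.    -0.001 -1.   ] -> d [  0.4   1.5 -15.9] spin None
```

View pics/c5.png

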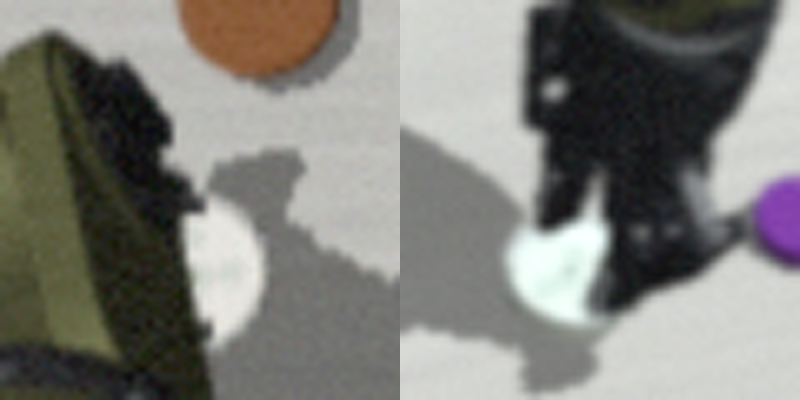

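```bash
python3 - <<'E'
from h import *
a,b=load('top3'),load('scene3')
print(tri(a,(200.7,225.8),b,(415.8,162.2)));print(tri(a,(201.4,244.5),b,(407.2,149.8)))
E
```

```text
(array([0.49804461, 0.28142082, 0.01671328]), np.float64(0.009704365880317983))
(array([0.45140451, 0.27630315, 0.01709561]), np.float64(0.006848647831181177))
```

Request:
send_rows([
  [0,0,1,0],
  [0,0,2,0],
  [0,0,3,0],
  [0,0,3,0],
])

```text
t: 5.07
tcp_pos: [0.4728, 0.2841, -0.0156]
orientation: [0.999, 0.05, 0.0, 0.0]
force: [-10.8, -6.1, 28.8]
grip_width: 0.0402
```

Request:
send_rows([
  [0,0,1,0],
  [0,0,2,0],
  [0,0,3,0],
  [0,0,3,0],
])

```text
t: 5.4
tcp_pos: [0.4732, 0.2843, -0.0156]
orientation: [0.999, 0.05, 0.001, 0.0]
force: [-16.7, -9.7, 40.3]
grip_width: 0.0399
```

Contact at reading z=-15.6. If that is the lid top (20 mm), the true tips sit about 34 mm higher than the TCP reading. I'll back off, open, and go down around the dish under guard.

Request:
send_rows([
  [0,0,-10,0],
  [0,0,-25,0],
  [0,0,-35,0],
  [0,0,-35,0],
])

```text
t: 5.73
tcp_pos: [0.4742, 0.2848, 0.0214]
orientation: [0.999, 0.05, 0.002, -0.001]
force: [-0.2, -0.1, 0.3]
grip_width: 0.0399
```

Request:
send_rows([
  [0,0,0,0],
  [0,0,0,0],
  [0,0,0,0],
  [0,0,0,0],
  [0,0,0,0],
  [0,0,0,0],
], jaw=85)

```text
t: 6.23
tcp_pos: [0.474, 0.2848, 0.021]
orientation: [0.999, 0.05, 0.002, -0.0]
force: [1.3, -0.1, -0.4]
grip_width: 0.0852
```

```bash
python3 - <<'E'
from h import *
delta((.4728,.283,-.012),5.6)
shot('top','top4');shot('scene','scene4')
for n,box,th in(('top4',(180,214,222,285),110),('scene4',(355,445,125,175),130)):
    c,b=blobs(n,box,th,30)
    for s,u,v in b: print(n,s,u.round(1),v.round(1),onz(c,u,v,.02)[:2].round(4))
E
```

```text
t 6.23 tcp [474.  284.8  21. ] F [ 1.3 -0.1 -0.4] w 85.2 head 5.7 tilt [ 0.004  0.001 -1.   ] -> d [-1.5  1.7 33. ] spin 0.1
top4 [ 12   0  17  26 314] 199.8 233.9 [0.4764 0.2771]
top4 [20 49 14 11 58] 205.7 276.7 [0.3724 0.2585]
scene4 [ 13  11  15  11 124] 374.9 141.2 [0.3987 0.2002]
scene4 [ 47  21  19  17 259] 411.2 154.4 [0.472  0.2831]
```

Request:
send_rows([
  [-1,1.5,12,0],
  [-1.5,1.7,24,0],
  [-1.5,1.7,33,0],
  [-1.5,1.7,40,0],
  [-1.5,1.7,40,0],
])

```text
t: 6.75
tcp_pos: [0.4721, 0.2826, -0.0206]
orientation: [0.999, 0.05, 0.001, 0.0]
force: [-1.0, -0.9, -0.5]
grip_width: 0.0849
```

Request:
send_rows([
  [0,0,3,0],
  [0,0,6,0],
  [0,0,8,0],
  [0,0,8,0],
])

```text
t: 7.08
tcp_pos: [0.4721, 0.2826, -0.0288]
orientation: [0.999, 0.05, 0.001, 0.0]
force: [0.5, 0.4, 0.7]
grip_width: 0.0851
```

Request:
send_rows([
  [0,0,1,0],
  [0,0,2.5,0],
  [0,0,2.5,0],
])

```text
t: 7.33
tcp_pos: [0.4721, 0.2826, -0.0314]
orientation: [0.999, 0.05, 0.001, 0.0]
force: [0.3, 0.2, -0.5]
grip_width: 0.0853
```

Request:
send_rows([
  [0,0,0,0],
  [0,0,0,0],
  [0,0,0,0],
  [0,0,0,0],
  [0,0,0,0],
  [0,0,0,0],
  [0,0,0,0],
], jaw=45, squeeze=30)

```text
t: 7.92
tcp_pos: [0.4721, 0.2826, -0.031]
orientation: [0.999, 0.05, 0.001, 0.0]
force: [-2.2, -1.1, 5.6]
grip_width: 0.0583
```

Request:
send_rows([
  [0,0,-20,0],
  [0,0,-50,0],
  [0,0,-85,0],
  [0,0,-110,0],
  [0,0,-110,0],
])

```text
t: 8.33
tcp_pos: [0.4741, 0.2838, 0.0844]
orientation: [0.999, 0.05, 0.004, -0.002]
force: [-0.0, 0.2, -0.4]
grip_width: 0.0585
```

```bash
python3 - <<'E'
from h import *
delta((.4915,-.0325,.08),5.6)
E
```

```text
t 8.33 tcp [474.1 283.8  84.4] F [-0.   0.2 -0.4] w 58.5 head 5.7 tilt [ 0.009  0.004 -1.   ] -> d [-14.4 316.4   3.4] spin 0.1
```

Request:
send_rows([
  [-1,25,0,0],
  [-3,60,0,0],
  [-5,100,0,0],
  [-6,140,1,0],
  [-8,180,1,0],
  [-10,220,2,0],
  [-12,255,2,0],
  [-13,285,3,0],
  [-14,305,3,0],
  [-14,316,3,0],
  [-14,316,3,0],
  [-14,316,3,0],
  [-14,316,3,0],
])

```text
t: 9.42
tcp_pos: [0.4918, -0.031, 0.0802]
orientation: [0.999, 0.051, 0.004, -0.002]
force: [0.2, 0.6, -0.5]
grip_width: 0.0585
```

```bash
python3 - <<'E'
from h import *
delta((.4915,-.0325,.08),5.6)
a=shot('top','top5');b=shot('scene','scene5')
s=[cv2.resize(cv2.cvtColor(i['pixels'],cv2.COLOR_RGB2BGR)[y:y+80,x:x+80],(400,400),interpolation=cv2.INTER_CUBIC) for i,x,y in((a,285,185),(b,260,130))]
t=[cv2.resize(cv2.cvtColor(load(n)['pixels'],cv2.COLOR_RGB2BGR)[y:y+40,x:x+80],(400,200),interpolation=cv2.INTER_CUBIC) for n,x,y in(('top0',285,210),('scene0',260,165))]
cv2.imwrite('pics/c6.png',cv2.convertScaleAbs(np.vstack([np.hstack(s),np.hstack(t)]),alpha=1.5,beta=10))
E
```

```text
t 9.42 tcp [491.8 -31.   80.2] F [ 0.2  0.6 -0.5] w 58.5 head 5.8 tilt [ 0.008  0.004 -1.   ] -> d [-0.4  1.4  0.2] spin 0.2
```

View pics/c6.png

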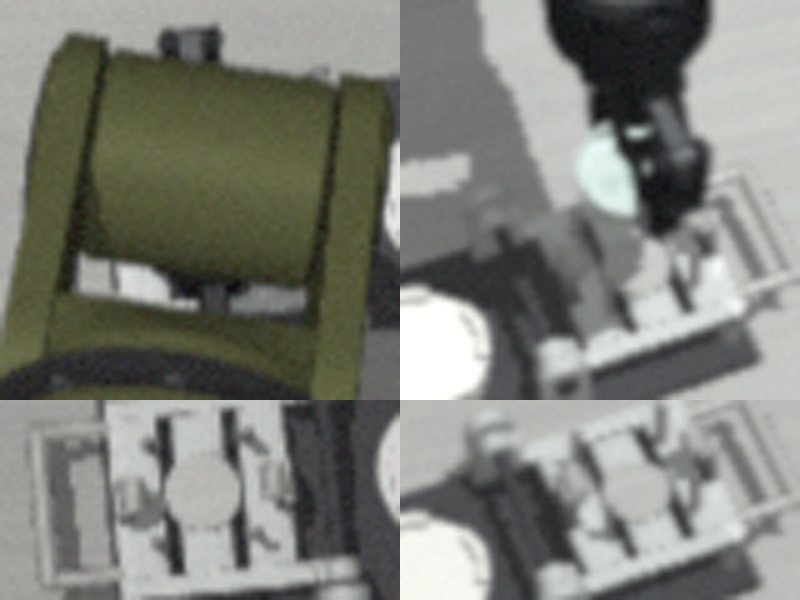

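```bash
python3 - <<'E'
from h import *
a,b=load('top5'),load('scene5')
pt,ps=(325.6,227.6),(307,183)
print(onz(a,*pt,.039),onz(b,*ps,.039),tri(a,pt,b,ps))
for z in(.121,.131,.141):
    P=[proj(b,(.4918+.03*np.cos(t),-.031+.03*np.sin(t),z)) for t in np.linspace(0,6.28,60)]
    P=(np.array(P)-[260,130])*5+[400,0]
    print(z,'c',P.mean(0).round(),'left',P[P[:,0].argmin()].round(),'top',P[P[:,1].argmin()].round(),'bot',P[P[:,1].argmax()].round())
E
```

```text
[ 0.49270411 -0.03306029  0.039     ] [ 0.49345582 -0.03116448  0.039     ] (array([ 0.49296476, -0.03208035,  0.03857118]), np.float64(0.0020187960342724375))
0.121 c [632. 176.] left [572. 176.] top [632. 126.] bot [629. 225.]
0.131 c [632. 164.] left [571. 165.] top [631. 114.] bot [629. 213.]
0.141 c [632. 152.] left [570. 153.] top [631. 102.] bot [628. 202.]
```

Request:
send_rows([
  [0.5,1,10,0],
  [0.9,1.4,25,0],
  [0.9,1.4,38,0],
  [0.9,1.4,43,0],
  [0.9,1.4,43,0],
  [0.9,1.4,43,0],
])

```text
t: 10.02
tcp_pos: [0.4933, -0.0318, 0.0373]
orientation: [0.999, 0.051, 0.004, -0.002]
force: [-0.3, -0.9, -0.4]
grip_width: 0.0583
```

```bash
python3 - <<'E'
from h import *
delta((.4928,-.0323,.024),5.6)
E
```

```text
t 10.02 tcp [493.3 -31.8  37.3] F [-0.3 -0.9 -0.4] w 58.3 head 5.9 tilt [ 0.008  0.004 -1.   ] -> d [-0.6  0.5 13.3] spin 0.3
```

Request:
send_rows([
  [-0.3,0.5,2,0],
  [-0.5,0.5,4,0],
  [-0.5,0.5,6,0],
  [-0.5,0.5,7,0],
  [-0.5,0.5,7,0],
])

```text
t: 10.43
tcp_pos: [0.4928, -0.0323, 0.0302]
orientation: [0.999, 0.051, 0.004, -0.002]
force: [0.1, 0.2, 0.6]
grip_width: 0.0584
```

Request:
send_rows([
  [0,0,1.5,0],
  [0,0,3,0],
  [0,0,4,0],
  [0,0,4,0],
])

```text
t: 10.77
tcp_pos: [0.4927, -0.0323, 0.026]
orientation: [0.999, 0.051, 0.004, -0.002]
force: [-0.7, 0.7, -0.7]
grip_width: 0.0581
```

Request:
send_rows([
  [0,0,1.5,0],
  [0,0,3,0],
  [0,0,4,0],
  [0,0,4,0],
])

```text
t: 11.1
tcp_pos: [0.4925, -0.0321, 0.0218]
orientation: [0.999, 0.051, 0.004, -0.002]
force: [-1.9, 2.3, 2.6]
grip_width: 0.0583
```

Request:
send_rows([
  [0,0,1.5,0],
  [0,0,3,0],
  [0,0,3,0],
])

```text
t: 11.35
tcp_pos: [0.4922, -0.0319, 0.0183]
orientation: [0.999, 0.051, 0.003, -0.002]
force: [-1.7, 3.4, -1.7]
grip_width: 0.0581
```

Request:
send_rows([
  [0,-0.4,2,0],
  [0,-0.4,4,0],
  [0,-0.4,4,0],
])

```text
t: 11.6
tcp_pos: [0.4921, -0.0316, 0.0138]
orientation: [0.999, 0.051, 0.003, -0.002]
force: [-0.6, 2.0, -1.0]
grip_width: 0.058
```

Request:
send_rows([
  [0,0,2,0],
  [0,0,4,0],
  [0,0,4,0],
])

```text
t: 11.85
tcp_pos: [0.4919, -0.0316, 0.0093]
orientation: [0.999, 0.051, 0.003, -0.002]
force: [0.4, 0.3, -3.0]
grip_width: 0.0585
```

Request:
send_rows([
  [0,0,1,0],
  [0,0,2,0],
  [0,0,2,0],
])

```text
t: 12.1
tcp_pos: [0.4921, -0.0316, 0.0079]
orientation: [0.999, 0.051, 0.003, -0.002]
force: [-5.6, 1.5, 10.3]
grip_width: 0.0583
```

Request:
send_rows([
  [0,0,1,0],
  [0,0,1.5,0],
  [0,0,1.5,0],
])

```text
t: 12.35
tcp_pos: [0.4922, -0.0317, 0.0077]
orientation: [0.999, 0.051, 0.003, -0.002]
force: [-11.7, 2.3, 21.7]
grip_width: 0.0584
```

Request:
send_rows([
  [0,0,-1,0],
  [0,0,-1,0],
  [0,0,-1,0],
  [0,0,-1,0],
  [0,0,-1,0],
  [0,0,-1,0],
], jaw=85)

```text
t: 12.85
tcp_pos: [0.4921, -0.0317, 0.0086]
orientation: [0.999, 0.051, 0.003, -0.002]
force: [0.7, -0.3, -0.2]
grip_width: 0.0852
```

Request:
send_rows([
  [0,0,-15,0],
  [0,0,-40,0],
  [0,0,-75,0],
  [0,0,-110,0],
  [0,0,-145,0],
  [0,0,-170,0],
  [0,0,-170,0],
], jaw=85)

```text
t: 13.43
tcp_pos: [0.4931, -0.0327, 0.1838]
orientation: [0.999, 0.051, 0.007, -0.001]
force: [0.4, -0.4, 0.8]
grip_width: 0.085
```

```bash
python3 - <<'E'
from h import *
delta((.4921,-.0318,.05),5.6)
b=shot('scene','scene6')
s=cv2.resize(cv2.cvtColor(b['pixels'],cv2.COLOR_RGB2BGR)[135:225,235:355],(800,600),interpolation=cv2.INTER_CUBIC)
cv2.imwrite('pics/c7.png',cv2.convertScaleAbs(s,alpha=1.3,beta=10))
E
```

```text
t 13.43 tcp [493.1 -32.7 183.8] F [ 0.4 -0.4  0.8] w 85.0 head 5.9 tilt [ 0.014  0.003 -1.   ] -> d [ -2.8  -0.8 133.8] spin 0.3
```

View pics/c7.png

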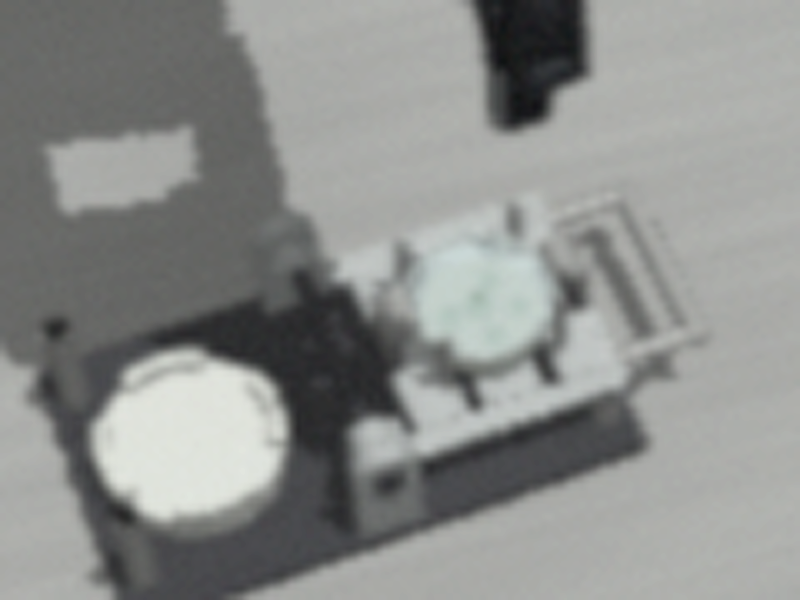

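The dish sits level between the pins, with the rollers overlapping its lid. The nest is on the left at (190,440) and the bar at the right runs from (620,200) to (700,335). Next is the bar.

```bash
python3 - <<'E'
from h import *
b=load('scene6')
print(onz(b,334,175.1,.039),onz(b,328,165,.039),onz(b,340,185.25,.039))
ys=np.array([-.0978,.9952]);s=np.array([.4928,-.0323]);bar=s+.078*ys;print('bar',bar,'hinge',s-.062*ys)
delta((*bar,.06),-84.4);print(arm.get_obs()['qpos'].round(2))
E
```

```text
[0.4895329  0.04566154 0.039     ] [0.45343922 0.03988815 0.039     ] [0.52472598 0.05121846 0.039     ]
bar [0.4851716 0.0453256] hinge [ 0.4988636 -0.0940024]
t 13.48 tcp [492.2 -32.6 180.9] F [-0.7  0.2 -0.6] w 84.9 head 5.9 tilt [ 0.01   0.003 -1.   ] -> d [ -0.3 -77.9 121.1] spin -89.7
[-0.14  0.18  1.71  0.01  1.24 -0.25]
```

Request:
send_rows([
  [0,-5,0,7],
  [0,-12,0,14],
  [0,-18,0,21],
  [0,-24,0,28],
  [0,-30,0,35],
  [0,-36,0,42],
  [0,-42,0,49],
  [0,-48,0,56],
  [0,-54,0,63],
  [0,-60,0,70],
  [0,-66,0,77],
  [0,-72,0,84],
  [0,-78,0,90.3],
  [0,-78,0,90.3],
  [0,-78,0,90.3],
  [0,-78,0,90.3],
], jaw=26, squeeze=25)

```text
t: 14.82
tcp_pos: [0.484, 0.0448, 0.1805]
orientation: [0.742, -0.671, 0.002, -0.004]
force: [0.1, 0.1, 0.5]
grip_width: 0.026
```

```bash
python3 - <<'E'
from h import *
delta((.4855,.0455,.04),-84.4);delta((.4855,.0455,-.011),-84.4)
E
```

```text
t 14.82 tcp [484.   44.8 180.5] F [0.1 0.1 0.5] w 26.0 head -84.2 tilt [ 0.009  0.003 -1.   ] -> d [ -0.2  -0.2 140.5] spin 0.2
t 14.82 tcp [484.   44.8 180.5] F [0.1 0.1 0.5] w 26.0 head -84.2 tilt [ 0.009  0.003 -1.   ] -> d [-1.000e-01  3.000e-01  1.915e+02] spin 0.2
```

Request:
send_rows([
  [0,0,30,0],
  [0,0,65,0],
  [0,0,100,0],
  [0,0,135,0],
  [0,0,158,0],
  [0,0,158,0],
  [0,0,158,0],
])

```text
t: 15.4
tcp_pos: [0.4852, 0.0451, 0.0222]
orientation: [0.742, -0.67, 0.002, -0.004]
force: [-0.0, -0.6, 0.6]
grip_width: 0.0263
```

Request:
send_rows([
  [0,0,3,0],
  [0,0,7,0],
  [0,0,11,0],
  [0,0,14,0],
  [0,0,14,0],
])

```text
t: 15.82
tcp_pos: [0.4852, 0.0451, 0.0081]
orientation: [0.742, -0.67, 0.002, -0.004]
force: [-0.1, 0.4, -0.2]
grip_width: 0.0261
```

Request:
send_rows([
  [0,0,3,0],
  [0,0,7,0],
  [0,0,11,0],
  [0,0,16,0],
  [0,0,19,0],
  [0,0,19,0],
])

```text
t: 16.32
tcp_pos: [0.4862, 0.0458, -0.0104]
orientation: [0.743, -0.67, 0.002, -0.005]
force: [-1.9, 7.8, 11.4]
grip_width: 0.0262
```

Request:
send_rows([
  [0,0,-3,0],
  [0,0,-3,0],
  [0,0,-3,0],
])

```text
t: 16.57
tcp_pos: [0.4862, 0.0457, -0.0076]
orientation: [0.743, -0.67, 0.002, -0.004]
force: [-0.1, 0.1, 0.3]
grip_width: 0.0262
```

Request:
send_rows([
  [0,0,0,0],
  [0,0,0,0],
  [0,0,0,0],
  [0,0,0,0],
  [0,0,0,0],
], jaw=4, squeeze=25)

```text
t: 16.98
tcp_pos: [0.4859, 0.0465, -0.0078]
orientation: [0.743, -0.67, 0.002, -0.005]
force: [-0.9, 9.4, 1.3]
grip_width: 0.0086
```

```bash
cat > arc.py <<'E'
# rows in tool axes: from flipper angle a0 to a1 (deg), n rows; P = bar centre in the reading frame, from anchor
from h import *
import sys
from scipy.spatial.transform import Rotation as R
A=np.array([.4861,.0471,-.0078]); y=np.array([-.0978,.9952,0])
H=A-.140*y+[0,0,.015]
def bar(th): a=np.radians(th-6.1); return H+.1408*(np.cos(a)*y+[0,0,np.sin(a)])
if __name__=='__main__':
    o=arm.get_obs(); M=R.from_quat(o['orientation']).as_matrix(); p=o['tcp_pos']
    v=p-H; print('angle',np.degrees(np.arctan2(v[2],v@y))+6.1,'rad',np.linalg.norm([v[2],v@y])*1000,'F',o['force'].round(1),'w',o['grip_width'],'head',np.degrees(np.arctan2(M[1,0],M[0,0])).round(1),'tilt',M[:,2].round(3),o['qpos'].round(2))
    a0,a1,n=map(float,sys.argv[1:])
    print([[round(float(q),1) for q in M.T@(bar(t)-p)*1000] for t in np.linspace(a0,a1,int(n))])
E
python3 arc.py 3 60 14
```

```text
angle -0.028463885871063965 rad 140.26532472481824 F [-0.9  9.4  1.3] w 0.00856559449263651 head -84.1 tilt [ 0.009  0.005 -1.   ] [0.02 0.44 1.87 0.01 0.82 1.48]
[[-1.2, -0.4, -7.4], [-1.4, -0.5, -18.1], [-0.8, -0.6, -28.9], [0.7, -0.6, -39.6], [2.9, -0.7, -50.1], [6.0, -0.8, -60.4], [9.8, -0.9, -70.5], [14.4, -0.9, -80.2], [19.7, -1.0, -89.6], [25.7, -1.1, -98.6], [32.4, -1.1, -107.0], [39.7, -1.1, -114.9], [47.6, -1.2, -122.3], [56.0, -1.2, -129.0]]
```

Request:
send_rows([
  [-1,0,-4,0],
  [-1.2,-0.4,-9,0],
  [-1.4,-0.5,-18,0],
  [-0.8,-0.6,-29,0],
  [-0.8,-0.6,-29,0],
])

```text
t: 17.4
tcp_pos: [0.4858, 0.0468, 0.0228]
orientation: [0.742, -0.67, 0.001, -0.004]
force: [-2.3, -4.8, -1.2]
grip_width: 0.0086
```

```bash
python3 arc.py 15 75 14
```

```text
angle 12.483792517120076 rad 140.56882491843996 F [-2.3 -4.8 -1.2] w 0.008639965183858145 head -84.1 tilt [ 0.008  0.004 -1.   ] [0.02 0.39 1.86 0.01 0.89 1.48]
[[0.6, -0.3, -6.2], [2.7, -0.4, -17.3], [5.8, -0.5, -28.2], [9.7, -0.6, -38.8], [14.5, -0.6, -49.1], [20.1, -0.7, -59.0], [26.4, -0.7, -68.4], [33.5, -0.8, -77.2], [41.3, -0.8, -85.5], [49.7, -0.8, -93.1], [58.7, -0.8, -100.0], [68.2, -0.8, -106.1], [78.2, -0.8, -111.5], [88.6, -0.8, -116.0]]
```

Request:
send_rows([
  [0.6,-0.3,-6,0],
  [2.7,-0.4,-17,0],
  [5.8,-0.5,-28,0],
  [9.7,-0.6,-39,0],
  [14.5,-0.6,-49,0],
  [20,-0.7,-59,0],
  [26.5,-0.7,-68.5,0],
  [33.5,-0.8,-77,0],
  [41.5,-0.8,-85.5,0],
  [50,-0.8,-93,0],
  [58.5,-0.8,-100,0],
  [68,-0.8,-106,0],
  [78,-0.8,-111.5,0],
  [88.5,-0.8,-116,0],
  [88.5,-0.8,-116,0],
])

```text
t: 18.65
tcp_pos: [0.4957, -0.0425, 0.142]
orientation: [0.742, -0.67, 0.003, -0.006]
force: [-7.3, 6.8, 19.4]
grip_width: 0.0088
```

```bash
python3 arc.py 78 135 14; python3 - <<'E'
from h import *
b=shot('scene','scene7')
s=cv2.resize(cv2.cvtColor(b['pixels'],cv2.COLOR_RGB2BGR)[90:240,210:410],(800,600),interpolation=cv2.INTER_CUBIC)
cv2.imwrite('pics/c8.png',cv2.convertScaleAbs(s,alpha=1.3,beta=10))
E
```

```text
angle 75.80892274964026 rad 143.7488359422128 F [-7.3  6.8 19.4] w 0.008797974389160227 head -84.1 tilt [ 0.012  0.005 -1.   ] [-0.16  0.23  1.74  0.01  1.16  1.3 ]
[[6.1, 0.8, 1.0], [16.5, 0.8, -2.0], [27.0, 0.9, -4.2], [37.7, 0.9, -5.6], [48.4, 0.9, -6.2], [59.2, 1.0, -5.9], [69.9, 1.0, -4.8], [80.5, 1.1, -2.9], [91.0, 1.2, -0.2], [101.1, 1.3, 3.3], [111.0, 1.4, 7.6], [120.6, 1.5, 12.6], [129.7, 1.6, 18.3], [138.4, 1.7, 24.7]]
```

View pics/c8.png

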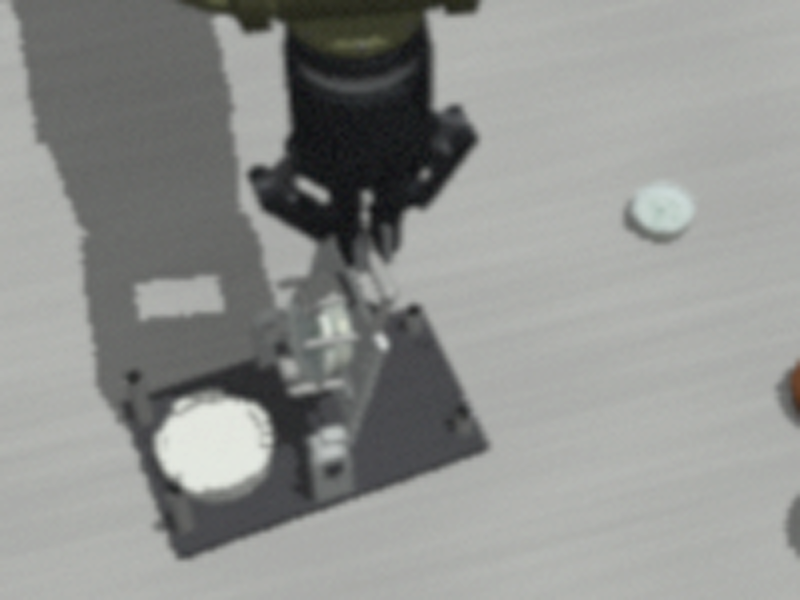

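Request:
send_rows([
  [6,0,-2,0],
  [16.5,0,-5,0],
  [27,0,-7,0],
  [38,0,-8.5,0],
  [48.5,0,-9,0],
  [59,0,-9,0],
  [70,0,-8,0],
  [80.5,0,-6,0],
  [91,0,-3,0],
  [101,0,0,0],
  [111,0,4.5,0],
  [120.5,0,9.5,0],
  [120.5,0,9.5,0],
])

```text
t: 19.78
tcp_pos: [0.5083, -0.1641, 0.131]
orientation: [0.742, -0.671, 0.003, -0.005]
force: [3.4, -2.7, 2.1]
grip_width: 0.0087
```

```bash
python3 arc.py 128 180 13
```

```text
angle 126.39544579969798 rad 143.4366971615261 F [ 3.4 -2.7  2.1] w 0.008717764728312928 head -84.2 tilt [ 0.012  0.004 -1.   ] [-0.39  0.32  1.65  0.01  1.16  1.08]
[[2.1, 1.5, 4.3], [10.9, 1.6, 10.2], [19.2, 1.7, 16.8], [27.1, 1.8, 24.0], [34.4, 1.9, 31.8], [41.0, 2.0, 40.1], [47.0, 2.2, 48.9], [52.4, 2.3, 58.1], [57.0, 2.4, 67.7], [60.9, 2.6, 77.6], [64.0, 2.7, 87.8], [66.4, 2.8, 98.1], [67.9, 3.0, 108.7]]
```

Request:
send_rows([
  [2,0,1.5,0],
  [11,0,7,0],
  [20,0,14,0],
  [28,0,21.5,0],
  [35,0.5,29,0],
  [42,0.5,37.5,0],
  [48,0.5,46,0],
  [53,0.5,55,0],
  [58,1,65,0],
  [61.5,1,75,0],
  [64.5,1,85,0],
  [67,1,95.5,0],
  [67,1,95.5,0],
])

```text
t: 20.87
tcp_pos: [0.515, -0.2309, 0.0331]
orientation: [0.742, -0.671, 0.003, -0.005]
force: [4.1, -2.4, -3.1]
grip_width: 0.0088
```

```bash
python3 arc.py 176 182 3
```

```text
angle 175.58415239405957 rad 141.87357774081494 F [ 4.1 -2.4 -3.1] w 0.008782255342024611 head -84.2 tilt [ 0.011  0.004 -1.   ] [-0.49  0.51  1.64  0.01  0.98  0.97]
[[-0.9, 1.5, 1.2], [0.2, 1.6, 8.5], [1.0, 1.7, 15.8]]
```

Request:
send_rows([
  [-0.5,0,4,0],
  [0,0,8,0],
  [0,0,11,0],
  [0,0,11,0],
])

```text
t: 21.2
tcp_pos: [0.5163, -0.2318, 0.0239]
orientation: [0.742, -0.671, 0.005, -0.006]
force: [-1.5, -0.2, 19.9]
grip_width: 0.0085
```

Request:
send_rows([
  [0,0,2,0],
  [0,0,3,0],
  [0,0,3,0],
])

```text
t: 21.45
tcp_pos: [0.5166, -0.232, 0.0236]
orientation: [0.742, -0.67, 0.005, -0.005]
force: [-16.4, 9.0, 38.9]
grip_width: 0.0086
```

Request:
send_rows([
  [0,0,-2,0],
  [0,0,-2,0],
  [0,0,-2,0],
  [0,0,-2,0],
  [0,0,-2,0],
], jaw=26)

```text
t: 21.87
tcp_pos: [0.5162, -0.2319, 0.0249]
orientation: [0.742, -0.67, 0.005, -0.005]
force: [-0.8, -0.1, -0.5]
grip_width: 0.0261
```

Request:
send_rows([
  [0,0,-10,0],
  [0,0,-30,0],
  [0,0,-60,0],
  [0,0,-90,0],
  [0,0,-110,0],
  [0,0,-110,0],
  [0,0,-110,0],
])

```text
t: 22.45
tcp_pos: [0.515, -0.2322, 0.1362]
orientation: [0.742, -0.67, 0.006, -0.006]
force: [0.1, -0.1, -0.4]
grip_width: 0.0261
```

```bash
python3 - <<'E'
from h import *
delta((.5065,-.155,.065),-84.4)
a=shot('top','top8');b=shot('scene','scene8')
s=[cv2.resize(cv2.cvtColor(i['pixels'],cv2.COLOR_RGB2BGR)[y:y+90,x:x+90],(400,400),interpolation=cv2.INTER_CUBIC) for i,x,y in((a,320,185),(b,230,150))]
cv2.imwrite('pics/c9.png',cv2.convertScaleAbs(np.hstack(s),alpha=1.4,beta=10))
E
```

```text
t 22.45 tcp [ 515.  -232.2  136.2] F [ 0.1 -0.1 -0.4] w 26.1 head -84.2 tilt [ 0.017  0.    -1.   ] -> d [-77.8   1.8  71.1] spin 0.2
```

View pics/c9.png

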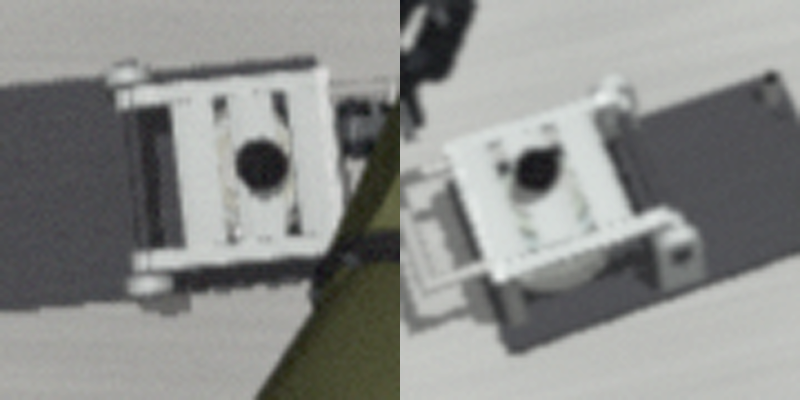

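The flipper lies over the nest with the dish in it, and the black button is on top at top crop (262,166) and scene crop (537,168).

```bash
python3 - <<'E'
from h import *
a,b=load('top8'),load('scene8')
print(onz(a,379,222.4,.09),onz(b,260.8,187.8,.09),tri(a,(379,222.4),b,(260.8,187.8)))
m=(onz(a,379,222.4,.09)+onz(b,260.8,187.8,.09))/2
delta((m[0],m[1],.065),-84.4)
E
```

```text
[ 0.50263414 -0.15673581  0.09      ] [ 0.50605146 -0.15369294  0.09      ] (array([ 0.50324641, -0.15538548,  0.08634191]), np.float64(0.003655684337850534))
t 22.55 tcp [ 514.2 -231.8  134.2] F [-0.9  0.5  0.1] w 25.5 head -84.2 tilt [ 0.013  0.002 -1.   ] -> d [-77.2   3.   69.2] spin 0.2
```

Request:
send_rows([
  [-20,1,0,0],
  [-45,2,0,0],
  [-70,3,0,0],
  [-77,3,20,0],
  [-77,3,45,0],
  [-77,3,65,0],
  [-77,3,65,0],
  [-77,3,65,0],
], jaw=0)

```text
t: 23.22
tcp_pos: [0.5036, -0.1552, 0.0683]
orientation: [0.742, -0.67, 0.003, -0.005]
force: [0.6, -0.1, 0.7]
grip_width: 0.0004
```

Request:
send_rows([
  [0,0,3,0],
  [0,0,6,0],
  [0,0,9,0],
  [0,0,12,0],
  [0,0,14,0],
  [0,0,14,0],
])

```text
t: 23.72
tcp_pos: [0.5039, -0.1552, 0.0543]
orientation: [0.742, -0.67, 0.003, -0.005]
force: [0.2, -1.1, 1.7]
grip_width: -0.0002
```

Now near contact at about 55. Press to the stop at about 40.

Request:
send_rows([
  [0,0,2,0],
  [0,0,4,0],
  [0,0,6,0],
  [0,0,8,0],
  [0,0,10,0],
  [0,0,11,0],
  [0,0,11,0],
])

```text
t: 24.3
tcp_pos: [0.504, -0.1552, 0.043]
orientation: [0.742, -0.67, 0.003, -0.005]
force: [-1.1, -1.1, 2.7]
grip_width: 0.0002
```

Request:
send_rows([
  [0,0,1,0],
  [0,0,2,0],
  [0,0,3,0],
  [0,0,3,0],
])

```text
t: 24.63
tcp_pos: [0.5042, -0.1554, 0.0411]
orientation: [0.742, -0.67, 0.003, -0.005]
force: [-7.8, 1.8, 18.3]
grip_width: 0.0002
```

Firm stop at 41, as predicted. Now retreat up and clear, then look.

Request:
send_rows([
  [0,0,-10,0],
  [0,0,-25,0],
  [0,0,-50,0],
  [0,0,-85,0],
  [0,0,-120,0],
  [0,0,-160,0],
  [0,0,-200,0],
  [0,0,-200,0],
])

```text
t: 25.3
tcp_pos: [0.5039, -0.1565, 0.2492]
orientation: [0.742, -0.67, 0.009, -0.007]
force: [0.4, 1.3, 1.1]
grip_width: -0.0002
```

Request:
send_rows([
  [-20,0,0,0],
  [-50,0,0,0],
  [-85,0,0,0],
  [-120,0,0,0],
  [-160,0,0,0],
  [-200,0,0,0],
  [-240,0,0,0],
  [-270,0,0,0],
  [-300,0,0,0],
  [-300,0,0,0],
  [-300,0,0,0],
])

```text
t: 26.22
tcp_pos: [0.4732, 0.1431, 0.2478]
orientation: [0.743, -0.669, 0.009, -0.007]
force: [1.0, -0.5, -0.5]
grip_width: 0.0004
```

```bash
python3 - <<'E'
from h import *
delta((.5,.15,.2))
a=shot('top','top9');b=shot('scene','scene9')
s=[cv2.resize(cv2.cvtColor(i['pixels'],cv2.COLOR_RGB2BGR)[y:y+h,x:x+h],(400,400),interpolation=cv2.INTER_CUBIC) for i,x,y,h in((a,340,190,70),(b,230,160,70))]
cv2.imwrite('pics/c10.png',cv2.convertScaleAbs(np.hstack(s),alpha=1.4,beta=10))
# jars: lid centroid before/after
for n0,n1,boxes in(('top0','top9',[(190,222,127,160),(500,532,203,236)]),('scene0','scene9',[(115,147,207,234),(425,457,197,222)])):
  for bx in boxes:
    r=[]
    for n in(n0,n1):
      c,bl=blobs(n,bx,130); k=max(bl,key=lambda q:q[0][4]); r.append((k[1].round(2),k[2].round(2),k[0][4]))
    print(n0,r)
E
```

```text
t 26.22 tcp [473.2 143.1 247.8] F [ 1.  -0.5 -0.5] w 0.4 head -84.0 tilt [ 0.022 -0.002 -1.   ] -> d [ -4.2 -26.3  48.4] spin None
top0 [(np.float64(204.88), np.float64(142.11), np.int32(571)), (np.float64(204.87), np.float64(141.92), np.int32(636))]
top0 [(np.float64(515.83), np.float64(218.65), np.int32(604)), (np.float64(515.86), np.float64(218.51), np.int32(678))]
scene0 [(np.float64(128.84), np.float64(219.34), np.int32(602)), (np.float64(128.87), np.float64(219.37), np.int32(616))]
scene0 [(np.float64(441.76), np.float64(207.52), np.int32(539)), (np.float64(441.97), np.float64(207.57), np.int32(558))]
```

View pics/c10.png

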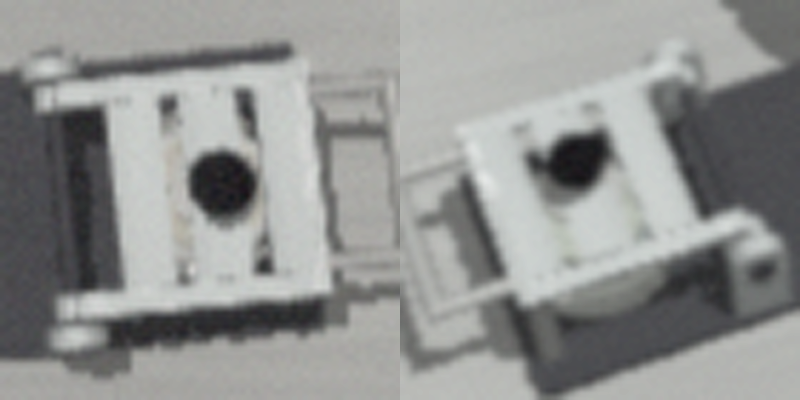

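```bash
python3 - <<'E'
from h import *
s=[cv2.resize(cv2.cvtColor(load(n)['pixels'],cv2.COLOR_RGB2BGR)[y:y+36,x:x+48],(400,300),interpolation=cv2.INTER_CUBIC) for n,x,y in(('scene8',243,178),('scene9',243,178),('top8',356,205),('top9',356,205))]
cv2.imwrite('pics/c11.png',cv2.convertScaleAbs(np.vstack([np.hstack(s[:2]),np.hstack(s[2:])]),alpha=1.5))
E
```

```text
(no output)
```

The picture limit is reached, so I'll compare the slots and the gap under the frame numerically, before and after the knock-out.

```bash
python3 - <<'E'
from h import *
for a,b,(x0,x1,y0,y1) in(('scene8','scene9',(243,290,178,214)),('top8','top9',(362,394,207,243))):
    A,B=[load(n)['pixels'][y0:y1,x0:x1].astype(int) for n in(a,b)]
    d=cv2.blur((B-A).mean(2),(2,2)); print(a); 
    for r in range(0,d.shape[0],2): print(y0+r,' '.join('%4d'%v for v in d[r,::2]))
E
```

```text
scene8
178   -6   -6   -6   -7   -7   -8   -7   -7   -7   -6   -5   -7   -6   -7   -7   -7   -3   -3   -2   -3   -3   -3   -2   -3
180   -6   -7   -7   -8   -7   -8   -7   -7   -7   -6   -5   -6   -7   -7   -7   -6   -4   -3   -3   -2   -3   -3   -2   -3
182   -6   -6   -8   -6   -6   -7   -7   -8   -8   -7   -6   -5   -7   -7   -7   -7   -6   -2   -4   -3   -2   -3   -3   -3
184   -8   -8   -7   -6   -6   -6   -6   -6   -3   -3   -2   -5   -8   -8   -8   -7   -6   -2   -2   -2   -2   -3   -3   -3
186   -3   -6   -7   -7   -6   -6   -6   -2    0   -2    0  -20  -34  -10   -7   -7   -7   -5   -2   -3   -3   -2   -2   -3
188   -7   -8   -7   -7   -6  -10  -20   -4    0   -1   -2  -10  -35  -18   -8   -7   -7   -6   -2   -3   -3   -3   -3   -3
190   -5   -4   -6   -7   -7  -31  -44   -8   -1   -4   -2   -2  -10  -12   -7   -7   -7   -7   -4   -1   -3   -3   -3   -3
192    4    6   -3   -7   -8  -22  -19   -2   -2   -2   -3   -6   -7   -7   -7   -6   -7   -7   -6   -2   -3   -2   -4   -3
194   -3   -3   -7   -8   -7   -9   -9   -4   -4   -3   -5   -7   -7   -6   -6   -7   -6   -8   -7   
[... 1955 characters left out ...]
  0   -1    1    0    0    1
227    0    0    0    0    0    0    0    0    1    0    0    0    1    0    0    0
229    0    0    0    0    1    1    1    1    1    1    0    1   -2    0    0    1
231    1    0    0    0    1    3    1    1    0    2    0    1   -6    0    0    0
233    1    0    1    0    0    0    1    0    0    0    2   -2    2    0    0    0
235    0    1    0    0    3    5    1    1    1    0    0    0    3    1    0    1
237    0    0    2   -1    0    1    0    1    0    0    0    0    0    0    1    0
239   -1   -1    0    1    0    0    0    0    0    0    0    0    1    0    0    1
241    1    0    2    0    0    2    0    0    0    0    1    1    0    1    0    1
```

```bash
python3 - <<'E'
from h import *
c=load('scene9'); C=np.array([.5045,-.1552])
A,B=[load(n)['pixels'].astype(int) for n in('scene8','scene9')]
for u,v in((254,190),(255,191),(256,189),(266,187),(267,188),(269,188),(258,202),(259,203),(271,198),(260,206),(272,201),(258,198),(268,194)):
    r=[round(np.linalg.norm(onz(c,u,v,z)[:2]-C)*1000) for z in(.063,.049,.044,.030)]
    print((u,v),'r at z63,49(home lid),44,30(nest lid):',r,A[v,u],B[v,u])
E
```

```text
(254, 190) r at z63,49(home lid),44,30(nest lid): [21, 28, 30, 38] [109 115 109] [60 61 61]
(255, 191) r at z63,49(home lid),44,30(nest lid): [18, 24, 26, 34] [81 84 81] [69 69 67]
(256, 189) r at z63,49(home lid),44,30(nest lid): [19, 26, 29, 38] [36 37 37] [21 20 21]
(266, 187) r at z63,49(home lid),44,30(nest lid): [21, 28, 31, 39] [94 97 94] [52 52 52]
(267, 188) r at z63,49(home lid),44,30(nest lid): [20, 26, 29, 36] [122 124 121] [91 92 90]
(269, 188) r at z63,49(home lid),44,30(nest lid): [24, 29, 31, 38] [136 139 138] [126 129 128]
(258, 202) r at z63,49(home lid),44,30(nest lid): [27, 21, 18, 14] [104 110 105] [126 131 124]
(259, 203) r at z63,49(home lid),44,30(nest lid): [30, 22, 20, 14] [111 118 116] [127 132 124]
(271, 198) r at z63,49(home lid),44,30(nest lid): [30, 25, 24, 22] [111 118 115] [122 127 120]
(260, 206) r at z63,49(home lid),44,30(nest lid): [38, 30, 28, 21] [116 121 119] [105 108 106]
(272, 201) r at z63,49(home lid),44,30(nest lid): [37, 31, 29, 25] [114 119 116] [105 111 109]
(258, 198) r at z63,49(home lid),44,30(nest lid): [17, 12, 11, 13] [120 123 120] [113 116 112]
(268, 194) r at z63,49(home lid),44,30(nest lid): [18, 16, 17, 21] [133 136 132] [125 128 125]
```

The slots show the drop clearly. In both slots the far-end pixels, which the dish covered when home, went dark. The near-end pixels, which only a dropped dish covers, turned cream. Both sides agree, so the dish fell level. Handing in.

```bash
python3 -c "
from bench import arm
print(arm.finish_job())"
```

```text
the job is handed in; nothing more can be done
None
```

The dish was pressed home lid up, swung over by the pull bar, and knocked out. The checks show it lying lid down in the nest, with the flipper left over it. I handed in at about 26 s with the arm clear.

**Last checks:**
- **Knock-out:** the button reached a firm stop after its full stroke. I had used my 12 pictures by then, so I judged the drop by comparing pixels through the frame slots. The change in both slots fits a level drop of about 19 mm. I did not see the dish itself in an enlarged view afterwards.
- **Jars and flipper:** the jar lids moved at most 0.2 pixel between the first and last pictures. The flipper frame stayed where it was.

**What disagreed or went wrong:**
- **TCP height:** the reading was about 33 mm lower than the true fingertip height. The first grasp therefore closed in the air above the dish, and a feeler touch on the lid reached about 40 N through the fingertips. The dish did not move, and I corrected for the offset afterwards.
- **Bar:** lowering onto it brushed something with about 14 N. Pressing the flipper against its end stop peaked at about 43 N, through the fingers.
- **Radius and tilt:** the bar's measured radius ran about 3 mm over the nominal value. The tool had also picked up a tilt of about 1° by the end. I worked around the first, and the second caused no trouble.

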